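# Earth a board carrier with the sprung grabber probe

### The arm

A 7-joint arm with a two-finger parallel gripper is mounted at the origin on the work surface. World frame = base frame: x ahead of the robot, y to its left, z up, the work surface at z = 0. Lengths are in m, angles in rad, forces in N, time in s.
With the tool pointing down it reaches from about 0.35 to 0.9 m from the base axis. Payload 7.2 kg.
Tool frame: the origin (TCP) lies between the finger pads; the fingertips stand 14 mm ahead of it and the grasp point (between the pads) lies 5 mm behind it; z points along the fingers, y is the line along which they close (so a half turn about z gives the same grasp; the last joint's range is limited). The gripper opens to 85 mm and grips with 20 to 120 N. Pads are 22 mm wide; open, the fingers measure 114 mm over their backs; the gripper's body (76 mm by 85 mm) begins 54 mm behind the grasp point. The pads swing forward as they close: fully open they stand 13 mm farther back than shut.
Start: joints at [-1.197, 0.411, -0.013, 1.596, 0.006, 1.134, -0.082], TCP at [0.267, 0.565, 0.245] pointing down, gripper open.
Joint ranges: [-2.95, 2.95], [-0.29, 1.99], [-1.47, 1.44], [0.14, 2.54], [-1.03, 4.17], [0.13, 1.85], [-2.86, 2.86]. Speed limits (rad/s): [2.39, 2.39, 3.01, 3.01, 3.14, 3.14, 3.14].

### API

Orientations are given as a rotation vector (axis times angle).
In Python, from station import r, snapshot, camera_model, ticket gives the robot as it stands. The module is installed in compiled form; this text tells all that it offers.
- The arm moves only by the tool servo_tool, never from a script. Its argument "moves" is a list of rows, each an object of numbers: "fingers": the closure, from 0 (fully open) to 1 (shut); "tx", "ty", "tz": the shift along the tool's x, y, z in m; "yaw": the turn about the tool's z in degrees. A call has 1 to 20 rows; each row is the pose to reach, as a shift and turn from the pose commanded when the call began, along the tool's axes at that moment; what a row does not reach only later rows make up. A row lasts 1/8 s, in which the tool goes at most 62.5 mm and 10.7 degrees, less where a joint would pass 70% of its speed; a pose out of reach is approached as far as the arm can. A call with a gripper value outside its range is refused whole. The fingers move at their own pace and stop on an object; the grip force is fixed at half the most. Time passes only in rows, so rows that repeat a pose let the fingers close. It gives the time, the measured TCP pose, the force, the opening and the grip force at its end, in the units of the state.
- r.get_state(): the state, without advancing time (a new reading comes with each control period).
- snapshot(name): name is "side" or "top"; returns the picture (480x640x3 uint8, red, green, blue); there is no depth.
- camera_model(name): a dict with "mtx" (3x3 intrinsics, pixels), "k1" (the pictures are not rectified: a ray, as slopes to the right and down, at radius r is drawn at 1 + k1 r^2 times it, then the intrinsics apply), "world_from_camera" (4x4, takes a point from camera to world coordinates). Camera axes: x right, y up, looking along -z (the intrinsics and any distortion apply to the point x, -y, -z); pixel columns grow to the right and rows downward; lengths in m; the calibration is good to about 2 mm. A picture is of the moment at which its call begins. camera_model takes no time and is no camera call.
- ticket.finish_job(): hands the job in; it is judged then, once.
The state is a dict: "time": time; "qpos": joint angles; "qvel": joint speeds; "effort": joint torques, N m; "tool_pos": TCP position; "tcp_rot": TCP orientation; "wrist_force": force on the tool from outside, world axes, zero at the start; "wrist_torque": the same for the moment, N m; "grip_width": opening from 0.0 (shut) to 1.0 (fully open); "gripper_force": force on a finger pad.
Only numpy, scipy, OpenCV 4.12 (cv2) and the standard library are available. Lean on these libraries where they do the work, as an engineer would, in place of code of your own. Each camera call takes 0.05 s, during which the arm holds its last target. There are 200 camera calls.

### The job

Earth the board carrier for testing: swing its flat-lying wire bail up until it stands upright, then press the probe's sprung plunger to extend its hook, slide the probe along its rail until the bail's bar is in the hook, and let go so that the spring clamps the hook on the bar. Be gentle: the carrier is loose and must not be shoved more than a centimetre from its place; leave the tray, the jar and the little panel alone.

Things in the scene. Friction and masses are not known exactly. Their poses are not given: they have to be found in the camera images.
- station: Fixed stand: level rail on two posts, origin on the table. y axis: rail direction, the way the probe is slid to catch the bail; x away from the robot. Rail at x = +100 mm, y -335 to 135, top 118 mm high; posts at its ends. A blue block on it (top 127 mm) holds the probe at x = 0. The probe leans 30 degrees from vertical in the y-z plane: cap up and towards -y, nose down and towards +y.
- carriage (a joint): Travel of the probe along the rail (+y of the station), 0 to 0.27 m, starts near 0. It stays where it is left (about 3 N of friction).
- nose (a point): Centre of the probe barrel's flat lower end (barrel 18 mm diameter, 52 long; clamp ring 23), 90 mm above the table; moves with the carriage. z axis up the leaning axis, y axis square to it, up and towards station +y, x as the station's. Upright and against the hook's shank, the bail's bar lies 1 mm ahead (station +y) of this point and 3 mm below.
- plunger (a joint): Travel of the sprung plunger: 0 out, 0.016 m fully pressed; takes 3 N to start, 9.5 N to hold down. It pushes out a steel hook under the nose: an L of 4 mm wire, shank 5 mm behind the axis, foot reaching 8.5 mm ahead of it (nose +y) with a 1.5 mm lip. Gap between barrel and foot: 1 mm plus the travel. Press 12 mm or more to pass the bar; clamped on the bar it reads about 0.004.
- cap (a point): Centre of the plunger's round black cap (24 mm diameter, 18 tall), 85 mm up the axis from the nose when out: top at 94 mm, underside at 76, below it 24 mm of bare 8 mm stem above the barrel. z axis up the leaning axis; press along -z.
- carrier: Loose aluminium board carrier, 1 to 1.4 kg, plate 130 x 150 x 10 mm (y -95 to 55), circuit board on it (top 15 mm high); origin on the table. Two lugs hold the bail's hinge line along x, 42 mm up. They are clamped in slots anywhere from y = -20 to +20 mm: this is not reported and must be seen or felt. Axes within 5 degrees of the station's; the lugs lie under the probe's path.
- bail (a joint): Angle of the wire bail (5 mm steel; bar 87 mm long along carrier x, 45 mm from the hinge line; legs to the lugs, x = +-43 mm). 0: lying level, bar towards carrier -y, 42 mm up; 1.57: upright against its stop, bar 87 mm up above the hinge (pushed on towards +y, it shoves the carrier). Stays at any angle (0.03 N m friction). Free space below the bar down to the board.
- tray: Bystander: black plastic tray 90 x 70 x 25 mm, origin at its underside.
- jar: Bystander: white jar, 44 mm diameter, 55 mm tall, origin at its underside.
- panel: Bystander: small circuit panel 60 x 45 x 5 mm, origin at its underside.
Not all that is in view belongs to the job. Of the things like the carrier, leave any that is pink or red; of the rest the smaller one is meant.

How it is judged:
On the way, in this order (a step that is already met when the one before it is completed fails the run):
1. the bail stands upright (within about 8 degrees) (value of joint bail above 1.43 rad), for 0.2 s.
2. the plunger is held pressed, hook out, with the probe slid up to the raised bail (value of joint plunger above 0.01 m and value of joint carriage above 0.13 m and value of joint bail above 1.3 rad), for 0.1 s.
At the end, for the whole second after the job is handed in: Bail up (within 20 degrees), its bar clamped in the hook: plunger held at 2.5 to 7.5 mm by the bar, probe and bail pressing on each other with 0.5 N or more. Carrier flat, at rest, within 12 mm of its start; tray, jar and panel within 20 mm of theirs (value of joint bail above 1.2 rad and value of joint plunger between 0.0025 and 0.0075 m and contact force between station and carrier above 0.5 N and distance of carrier from where it was at the start of the episode below 0.012 m and angle between carrier's own z axis and vertical below 0.05 rad and linear speed of carrier below 0.01 m/s and distance of each of tray, jar, panel from where it was at the start of the episode below 0.02 m); the robot touches nothing.
It fails at once if the carrier is shoved more than 12 mm (distance of carrier from where it was at the start of the episode above 0.012 m).
It fails at once if a bystander is moved more than 20 mm (distance of any of tray, jar, panel from where it was at the start of the episode above 0.02 m).
It also fails if it takes over 72 s, if anything falls off the work surface, if the arm or the gripper's body presses on something with over 40 N, if the wrist force passes 120 N, or if a joint passes its speed limit or range.

## Working session

There is one attempt and no reset: what is moved stays moved. The work goes in short steps, Python scripts to look and compute and a tool call to move; the robot and the scene stay as the last step left them, time stands still between calls to the robot, and variables do not carry over. Pictures are saved under pics/ and viewed, at most 10 in all, crops included, and the job is handed in when it is done.

Besides the shell and the picture viewer there is one more tool, called as a command line: name --argument value ..., lists and objects as JSON in quotes. servo_tool: Moves the arm, as the interface text tells. Its arguments: {"type":"object","properties":{"moves":{"type":"array","items":{"type":"object","properties":{"fingers":{"type":"number"},"tx":{"type":"number"},"ty":{"type":"number"},"tz":{"type":"number"},"yaw":{"type":"number"}}}}},"required":["moves"]}

```bash
mkdir -p pics; cat > h.py <<'E'
import numpy as np, cv2
from station import r, snapshot, camera_model, ticket
from scipy.spatial.transform import Rotation as R
def ray(n,u,v):
    c=camera_model(n);K=np.array(c["mtx"]);T=np.array(c["world_from_camera"])
    d=np.array([(u-K[0,2])/K[0,0],(v-K[1,2])/K[1,1]]);s=d.copy()
    for _ in range(20): s=d/(1+c["k1"]*(s@s))
    return T[:3,3],T[:3,:3]@np.array([s[0],-s[1],-1])
def at(n,u,v,z):
    o,d=ray(n,u,v); return o+d*(z-o[2])/d[2]
def tri(pa,pb):  # (u,v) top, side
    o1,d1=ray("top",*pa);o2,d2=ray("side",*pb)
    d1=d1/np.linalg.norm(d1);d2=d2/np.linalg.norm(d2)
    t=np.linalg.lstsq(np.c_[d1,-d2],o2-o1,rcond=None)[0]
    a=o1+d1*t[0];b=o2+d2*t[1]; return (a+b)/2,np.linalg.norm(a-b)
def proj(n,p):
    c=camera_model(n);T=np.linalg.inv(np.array(c["world_from_camera"]));q=T[:3,:3]@p+T[:3,3]
    s=np.array([q[0],-q[1]])/-q[2]; s=s*(1+c["k1"]*(s@s)); K=np.array(c["mtx"])
    return K[0,0]*s[0]+K[0,2],K[1,1]*s[1]+K[1,2]
def save(n,f,crop=None,k=1):
    im=snapshot(n)
    if crop: x,y,w,h=crop; im=im[y:y+h,x:x+w]
    im=cv2.resize(im,None,fx=k,fy=k,interpolation=cv2.INTER_CUBIC)
    cv2.imwrite("pics/"+f+".png",im[:,:,::-1])
E
python3 - <<'E'
from h import *
a=snapshot("top");b=snapshot("side")
cv2.imwrite("pics/t0.png",a[:,:,::-1]);cv2.imwrite("pics/s0.png",b[:,:,::-1])
for n in("top","side"):
    c=camera_model(n);print(n,c["k1"],np.round(c["mtx"],1).tolist(),np.round(c["world_from_camera"],3).tolist())
s=r.get_state();print(s["time"],s["tool_pos"],s["tcp_rot"],s["wrist_force"],s["grip_width"])
print(R.from_rotvec(s["tcp_rot"]).as_matrix().round(3))
E
```

```text
top 0.006364813042977755 [[516.7, 0.0, 316.9], [0.0, 516.7, 235.0], [0.0, 0.0, 1.0]] [[-0.052, 0.972, -0.231, 0.284], [-0.999, -0.051, 0.008, 0.065], [-0.004, 0.231, 0.973, 1.18], [0.0, 0.0, 0.0, 1.0]]
side 0.005294042211125703 [[543.7, 0.0, 325.9], [0.0, 543.7, 247.0], [0.0, 0.0, 1.0]] [[0.999, 0.023, -0.04, 0.488], [-0.046, 0.51, -0.859, -1.143], [0.001, 0.86, 0.51, 0.829], [0.0, 0.0, 0.0, 1.0]]
0.1 [0.26708165 0.56460512 0.24457015] [-6.88318934e-01 -3.06502967e+00  2.17374717e-03] [ 0.84542998 -0.60638227  0.05778035] 0.9988688620478251
[[-0.904  0.428 -0.001]
 [ 0.428  0.904 -0.001]
 [-0.    -0.001 -1.   ]]
```

View pics/t0.png

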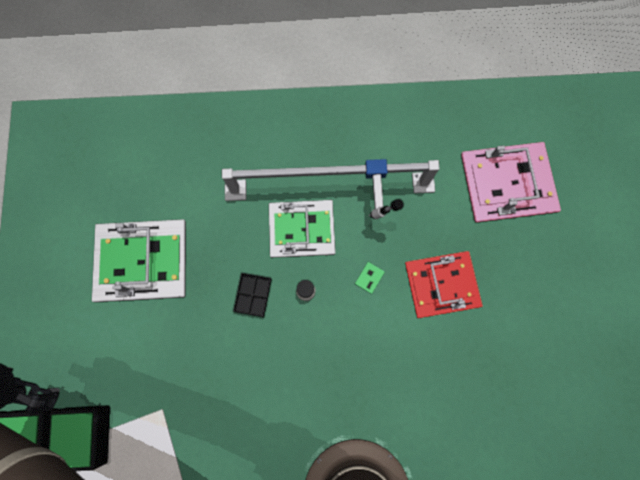

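View pics/s0.png

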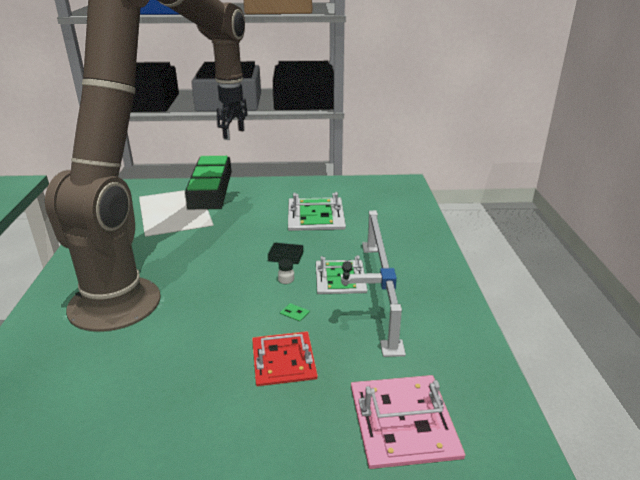

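The meant carrier is the small white one at top (302,228) and side (342,275). The probe is at top (385,205) and side (347,272). I'll enlarge both crops.

```bash
python3 - <<'E'
from h import *
save("top","t1",(218,150,230,110),3.4)
save("side","s1",(300,200,120,160),3.75)
E
```

```text
(no output)
```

View pics/t1.png

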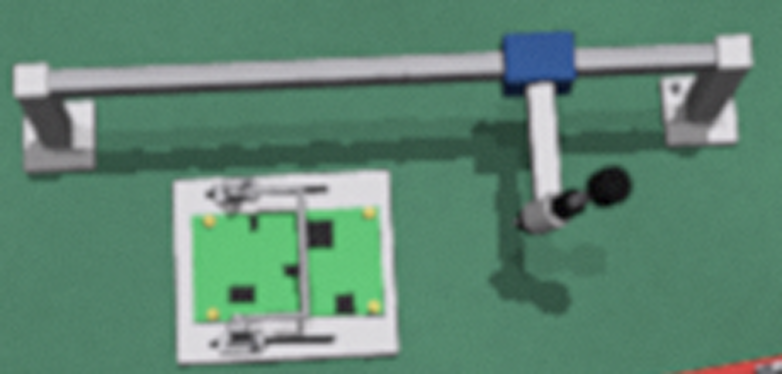

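View pics/s1.png

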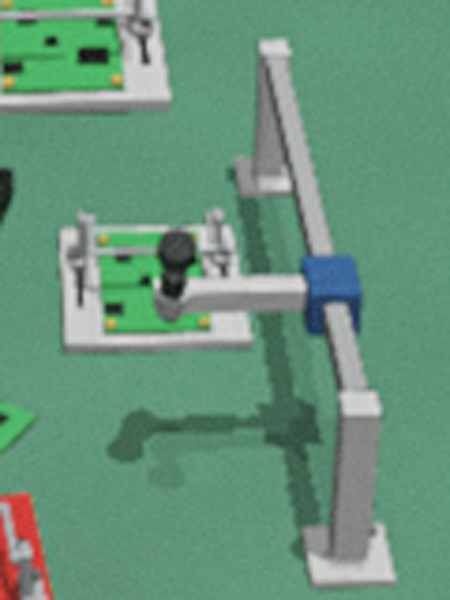

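```bash
python3 - <<'E'
from h import *
T=lambda x,y:((x+.5)/3.4+217.5,(y+.5)/3.4+149.5)
S=lambda x,y:((x+.5)/3.75+299.5,(y+.5)/3.75+199.5)
p=lambda *a:print(*[np.round(x,4) if not isinstance(x,str) else x for x in a])
c=[at("top",*T(*q),.010) for q in[(174,182),(389,172),(398,354),(179,363)]]
for q in c:p("corner",q)
for i in range(4):p("len",np.linalg.norm(c[i]-c[(i+1)%4]))
p("centre",sum(c)/4, "ang",np.degrees(np.arctan2(*(c[0]-c[1]+c[3]-c[2])[:2])))
for q in[(303,192),(304,315),(301,331)]:p("bar",at("top",*T(*q),.0445))
p("lug",at("top",*T(235,185),.042),at("top",*T(240,342),.042))
p("rail",[at("top",*T(*q),.118) for q in[(50,81),(716,57)]])
p("post tops",[at("top",*T(*q),.122) for q in[(31,80),(734,51)]])
p("block top",[at("top",*T(*q),.127) for q in[(503,36),(573,33),(575,80),(505,83)]])
p("cap tri",tri(T(611,184),S(177,246)))
p("nose tri",tri(T(535,220),S(172,308)))
p("bar tri L",tri(T(303,192),S(224,257)));p("bar tri N",tri(T(303,322),S(92,248)))
E
```

```text
corner [0.6452 0.1641 0.01  ]
corner [0.6445 0.0144 0.01  ]
corner [0.5153 0.0159 0.01  ]
corner [0.5169 0.1646 0.01  ]
len 0.1497
len 0.1292
len 0.1487
len 0.1282
centre [0.5805 0.0898 0.01  ] ang 0.4435
bar [0.6229 0.0746 0.0445]
bar [0.5381 0.0779 0.0445]
bar [0.5273 0.0804 0.0445]
lug [0.631  0.1203 0.042 ] [0.5226 0.1211 0.042 ]
rail [[ 0.6834  0.2321  0.118 ]
 [ 0.6769 -0.1948  0.118 ]]
post tops [[ 0.6833  0.2436  0.122 ]
 [ 0.6789 -0.2057  0.122 ]]
block top [[ 0.695  -0.0585  0.127 ]
 [ 0.6947 -0.1032  0.127 ]
 [ 0.663  -0.1019  0.127 ]
 [ 0.6633 -0.0574  0.127 ]]Traceback (most recent call last):
  File "<stdin>", line 14, in <module>
  File "<stdin>", line 4, in <lambda>
    return _wrapfunc(a, 'round', decimals=decimals, out=out)
    return _wrapit(obj, method, *args, **kwds)
    conv = _array_converter(obj)
ValueError: setting an array element with a sequence. The requested array has an inhomogeneous shape after 1 dimensions. The detected shape was (2,) + inhomogeneous part.
```

```bash
python3 - <<'E'
from h import *
T=lambda x,y:((x+.5)/3.4+217.5,(y+.5)/3.4+149.5)
S=lambda x,y:((x+.5)/3.75+299.5,(y+.5)/3.75+199.5)
def p(n,t):print(n,t[0].round(4),round(float(t[1]),4))
p("cap tri",tri(T(611,184),S(177,246)))
p("nose tri",tri(T(535,220),S(172,308)))
p("bar L",tri(T(303,192),S(224,257)));p("bar N",tri(T(303,322),S(92,248)))
p("lug L",tri(T(230,182),S(216,212)));p("lug N",tri(T(238,342),S(86,216)))
# candidate model: nose at y0, axis leaning
for y0 in(-.085,-.08,-.075,-.07,-.065):
    ax=np.array([0,-.5,.866]); n=np.array([.5795,y0,.09])
    k=n+ax*.094
    u=proj("top",k);v=proj("side",k);w=proj("top",n);z=proj("side",n)
    print(y0,k.round(4),"cap top",((u[0]-218)*3.4,(u[1]-150)*3.4),"side",((v[0]-300)*3.75,(v[1]-200)*3.75),"nose",((w[0]-218)*3.4,(w[1]-150)*3.4),((z[0]-300)*3.75,(z[1]-200)*3.75))
E
```

```text
cap tri [ 0.5824 -0.1116  0.1672] 0.0018
nose tri [ 0.5829 -0.0733  0.0957] 0.0035
bar L [0.63   0.075  0.0361] 0.009
bar N [0.5368 0.0792 0.0443] 0.0067
lug L [0.6326 0.1234 0.0454] 0.0007
lug N [0.5302 0.1232 0.0428] 0.0152
-0.085 [ 0.5795 -0.132   0.1714] cap top (np.float64(645.121953663217), np.float64(182.09583435435974)) side (np.float64(172.15807656282897), np.float64(257.83456726729025)) nose (np.float64(551.08543282161), np.float64(222.5765659769995)) (np.float64(163.91292512437786), np.float64(325.44121473973723))
-0.08 [ 0.5795 -0.127   0.1714] cap top (np.float64(636.788050285236), np.float64(182.52234325123004)) side (np.float64(171.50795982885796), np.float64(253.2589894079132)) nose (np.float64(543.331429429516), np.float64(222.9741996834282)) (np.float64(163.33127063867863), np.float64(320.9306048467074))
-0.075 [ 0.5795 -0.122   0.1714] cap top (np.float64(628.4537424495967), np.float64(182.94884678013565)) side (np.float64(170.8624391713514), np.float64(248.71573510067904)) nose (np.float64(535.5770055853279), np.float64(223.3718412250727)) (np.float64(162.75346984018384), np.float64(316.44986027124764))
-0.07 [ 0.5795 -0.117   0.1714] cap top (np.float64(620.1190229685717), np.float64(183.3753453018465)) side (np.float64(170.22146592052778), np.float64(244.2044623097936)) nose (np.float64(527.822155478634), np.float64(223.76949089655452)) (np.float64(162.17948446795498), np.float64(311.9986846873478))
-0.065 [ 0.5795 -0.112   0.1714] cap top (np.float64(611.7838846509994), np.float64(183.80183917730565)) side (np.float64(169.58499209279148), np.float64(239.7248338182716)) nose (np.float64(520.0668732964432), np.float64(224.16714899262715)) (np.float64(161.60927676703253), np.float64(307.5767856852981))
```

servo_tool --moves '[{"tx": -0.05, "ty": -0.03, "tz": 0, "yaw": -8, "fingers": 0.7}, {"tx": -0.1, "ty": -0.062, "tz": 0, "yaw": -16, "fingers": 0.7}, {"tx": -0.15, "ty": -0.093, "tz": 0, "yaw": -25.3, "fingers": 0.7}, {"tx": -0.2, "ty": -0.125, "tz": 0, "yaw": -25.3, "fingers": 0.7}, {"tx": -0.25, "ty": -0.156, "tz": 0, "yaw": -25.3, "fingers": 0.7}, {"tx": -0.3, "ty": -0.187, "tz": 0, "yaw": -25.3, "fingers": 0.7}, {"tx": -0.35, "ty": -0.218, "tz": 0.02, "yaw": -25.3, "fingers": 0.7}, {"tx": -0.4, "ty": -0.25, "tz": 0.04, "yaw": -25.3, "fingers": 0.7}, {"tx": -0.45, "ty": -0.28, "tz": 0.06, "yaw": -25.3, "fingers": 0.7}, {"tx": -0.492, "ty": -0.307, "tz": 0.09, "yaw": -25.3, "fingers": 0.7}, {"tx": -0.492, "ty": -0.307, "tz": 0.11, "yaw": -25.3, "fingers": 0.7}, {"tx": -0.492, "ty": -0.307, "tz": 0.11, "yaw": -25.3, "fingers": 0.7}, {"tx": -0.492, "ty": -0.307, "tz": 0.11, "yaw": -25.3, "fingers": 0.7}]'

```text
time: 1.82
tool_pos: [0.5809, 0.0781, 0.136]
tcp_rot: [-0.002, 3.141, 0.001]
wrist_force: [0.9, 0.1, 0.5]
grip_width: 0.299
gripper_force: 0.0
```

servo_tool --moves '[{"tz": 0.03, "fingers": 0.7}, {"tz": 0.06, "fingers": 0.7}, {"tz": 0.06, "fingers": 0.7}, {"tz": 0.06, "fingers": 0.7}]'

```text
invalid input
```

```bash
python3 - <<'E'
from h import *
a=snapshot("top")[180:280,240:370];b=snapshot("side")[220:320,300:410]
a=cv2.resize(a,(520,400),interpolation=cv2.INTER_CUBIC);b=cv2.resize(b,(800-522,int(100*278/110)),interpolation=cv2.INTER_CUBIC)
b=cv2.copyMakeBorder(b,0,400-b.shape[0],2,0,0)
cv2.imwrite("pics/m2.png",np.hstack([a,b])[:,:,::-1])
s=r.get_state();print(s["tool_pos"],s["wrist_force"])
for d in(-.014,-.04,-.1):
  pass
t=np.array(s["tool_pos"]);q=proj("top",t-[0,0,.014]);print((q[0]-240)*4,(q[1]-180)*4)
for y in(.074,.0765,.079):
  for x in(.538,.623):q=proj("top",np.array([x,y,.042]));w=proj("side",np.array([x,y,.042]));print(y,x,(q[0]-240)*4,(q[1]-180)*4,(w[0]-300)*278/110+522,(w[1]-220)*2.527)
E
```

```text
[0.58112885 0.07815324 0.13647875] [-0.27662897  0.89049829  0.83754608]
260.7019714961875 138.2176180020531
0.074 0.538 275.3067397053694 249.87539218834297 581.2958713465825 120.89730665061255
0.074 0.623 268.14193638419215 105.45753508328346 661.6209809967115 118.94879511217573
0.0765 0.538 270.8816296707207 250.10379616407477 581.1968678854173 119.61314146263553
0.0765 0.623 263.789959985447 105.67953282968244 661.4035920790114 117.67045977621956
0.079 0.538 266.45635364456894 250.3322103685157 581.098156986208 118.33277229886102
0.079 0.623 259.43782267662186 105.9015321988727 661.1868449301595 116.39589468395474
```

View pics/m2.png

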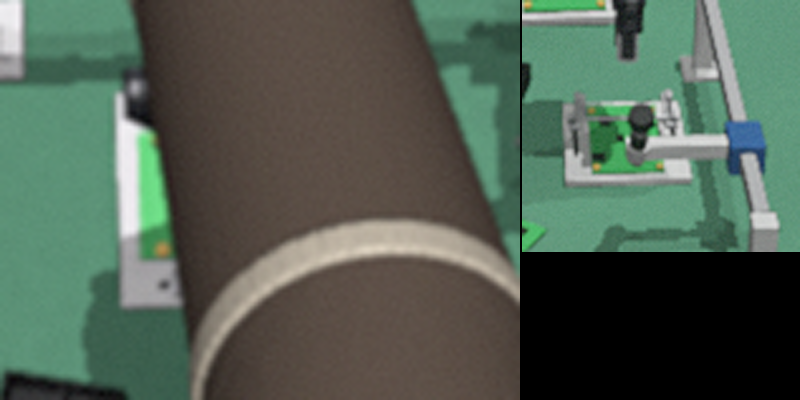

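The arm covers the top view. In the side view the bar (row ~118) agrees with y≈0.077, so I'll go down over it with the gap at 25 mm.

servo_tool --moves '[{"tx": 0, "ty": -0.001, "tz": 0.03, "yaw": 0, "fingers": 0.7}, {"tx": 0, "ty": -0.001, "tz": 0.06, "yaw": 0, "fingers": 0.7}, {"tx": 0, "ty": -0.001, "tz": 0.08, "yaw": 0, "fingers": 0.7}, {"tx": 0, "ty": -0.001, "tz": 0.09, "yaw": 0, "fingers": 0.7}, {"tx": 0, "ty": -0.001, "tz": 0.09, "yaw": 0, "fingers": 0.8}, {"tx": 0, "ty": -0.001, "tz": 0.09, "yaw": 0, "fingers": 0.84}, {"tx": 0, "ty": -0.001, "tz": 0.09, "yaw": 0, "fingers": 0.84}]'

```text
time: 2.8
tool_pos: [0.5814, 0.0762, 0.0462]
tcp_rot: [0.0, 3.14, 0.001]
wrist_force: [0.3, 0.1, 0.3]
grip_width: 0.159
gripper_force: 0.0
```

servo_tool --moves '[{"tx": 0, "ty": 0.0, "tz": 0, "yaw": 0, "fingers": 0.88}, {"tx": 0, "ty": 0.0, "tz": 0, "yaw": 0, "fingers": 0.9}, {"tx": 0, "ty": 0.0, "tz": 0, "yaw": 0, "fingers": 0.9}]'

```text
time: 3.18
tool_pos: [0.5808, 0.0761, 0.0454]
tcp_rot: [0.0, 3.142, 0.0]
wrist_force: [0.3, -0.5, -1.0]
grip_width: 0.102
gripper_force: 0.0
```

```bash
python3 - <<'E'
from h import *
save("side","s3",(310,220,100,80),5)
E
```

```text
(no output)
```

View pics/s3.png

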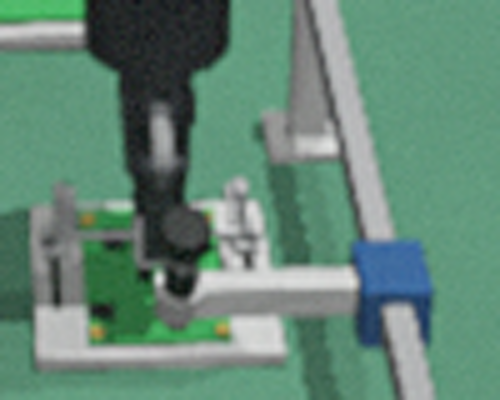

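The fingers (tips at row 265) stand over the bar (row 235). I'll close them.

servo_tool --moves '[{"tx": 0, "ty": 0.0, "tz": 0, "yaw": 0, "fingers": 0.93}, {"tx": 0, "ty": 0.0, "tz": 0, "yaw": 0, "fingers": 0.96}, {"tx": 0, "ty": 0.0, "tz": 0, "yaw": 0, "fingers": 0.96}]'

```text
time: 3.6
tool_pos: [0.5808, 0.0762, 0.0453]
tcp_rot: [0.0, 3.142, 0.0]
wrist_force: [0.5, 0.6, -0.8]
grip_width: 0.043
gripper_force: 20.5
```

servo_tool --moves '[{"tx": 0, "ty": 0.0002, "tz": -0.003, "yaw": 0, "fingers": 0.96}, {"tx": 0, "ty": 0.0004, "tz": -0.006, "yaw": 0, "fingers": 0.96}, {"tx": 0, "ty": 0.001, "tz": -0.009, "yaw": 0, "fingers": 0.96}, {"tx": 0, "ty": 0.0015, "tz": -0.0116, "yaw": 0, "fingers": 0.96}, {"tx": 0, "ty": 0.0015, "tz": -0.0116, "yaw": 0, "fingers": 0.96}]'

```text
time: 4.22
tool_pos: [0.5807, 0.0782, 0.0571]
tcp_rot: [-0.0, 3.141, 0.001]
wrist_force: [0.0, 3.7, -1.0]
grip_width: 0.047
gripper_force: 20.3
```

servo_tool --moves '[{"tx": 0, "ty": 0.0015, "tz": -0.003, "yaw": 0, "fingers": 0.96}, {"tx": 0, "ty": 0.003, "tz": -0.0056, "yaw": 0, "fingers": 0.96}, {"tx": 0, "ty": 0.0042, "tz": -0.0085, "yaw": 0, "fingers": 0.96}, {"tx": 0, "ty": 0.0055, "tz": -0.011, "yaw": 0, "fingers": 0.96}, {"tx": 0, "ty": 0.0055, "tz": -0.011, "yaw": 0, "fingers": 0.96}]'

```text
time: 4.85
tool_pos: [0.5808, 0.0832, 0.0682]
tcp_rot: [0.0, 3.141, 0.0]
wrist_force: [0.3, 1.2, -1.5]
grip_width: 0.04
gripper_force: 20.2
```

servo_tool --moves '[{"tx": 0, "ty": 0.0018, "tz": -0.0025, "yaw": 0, "fingers": 0.96}, {"tx": 0, "ty": 0.0036, "tz": -0.005, "yaw": 0, "fingers": 0.96}, {"tx": 0, "ty": 0.0055, "tz": -0.0073, "yaw": 0, "fingers": 0.96}, {"tx": 0, "ty": 0.0075, "tz": -0.0093, "yaw": 0, "fingers": 0.96}, {"tx": 0, "ty": 0.0105, "tz": -0.012, "yaw": 0, "fingers": 0.96}, {"tx": 0, "ty": 0.0135, "tz": -0.0142, "yaw": 0, "fingers": 0.96}, {"tx": 0, "ty": 0.0135, "tz": -0.0142, "yaw": 0, "fingers": 0.96}]'

```text
time: 5.72
tool_pos: [0.5808, 0.0968, 0.0825]
tcp_rot: [-0.0, 3.141, 0.0]
wrist_force: [0.4, -1.3, 0.2]
grip_width: 0.047
gripper_force: 20.0
```

servo_tool --moves '[{"tx": 0, "ty": 0.0, "tz": 0, "yaw": 0, "fingers": 0.85}, {"tx": 0, "ty": 0.002, "tz": -0.002, "yaw": 0, "fingers": 0.85}, {"tx": 0, "ty": 0.006, "tz": -0.004, "yaw": 0, "fingers": 0.85}, {"tx": 0, "ty": 0.01, "tz": -0.005, "yaw": 0, "fingers": 0.85}, {"tx": 0, "ty": 0.014, "tz": -0.006, "yaw": 0, "fingers": 0.85}, {"tx": 0, "ty": 0.018, "tz": -0.006, "yaw": 0, "fingers": 0.85}, {"tx": 0, "ty": 0.022, "tz": -0.006, "yaw": 0, "fingers": 0.85}, {"tx": 0, "ty": 0.022, "tz": -0.006, "yaw": 0, "fingers": 0.85}]'

```text
time: 6.72
tool_pos: [0.5806, 0.1193, 0.088]
tcp_rot: [0.001, -3.141, -0.001]
wrist_force: [-1.0, -0.6, -0.7]
grip_width: 0.149
gripper_force: 0.0
```

servo_tool --moves '[{"tx": 0, "ty": 0.001, "tz": 0, "yaw": 0, "fingers": 0.85}, {"tx": 0, "ty": 0.002, "tz": 0, "yaw": 0, "fingers": 0.85}, {"tx": 0, "ty": 0.003, "tz": 0, "yaw": 0, "fingers": 0.85}, {"tx": 0, "ty": 0.003, "tz": 0, "yaw": 0, "fingers": 0.85}]'

```text
time: 7.22
tool_pos: [0.5807, 0.1216, 0.0881]
tcp_rot: [-0.0, -3.142, -0.0]
wrist_force: [0.2, -0.7, -0.9]
grip_width: 0.151
gripper_force: 0.2
```

servo_tool --moves '[{"tx": 0, "ty": 0.0005, "tz": 0, "yaw": 0, "fingers": 0.85}, {"tx": 0, "ty": 0.001, "tz": 0, "yaw": 0, "fingers": 0.85}, {"tx": 0, "ty": 0.0015, "tz": 0, "yaw": 0, "fingers": 0.85}, {"tx": 0, "ty": 0.0015, "tz": 0, "yaw": 0, "fingers": 0.85}]'

```text
time: 7.72
tool_pos: [0.5808, 0.1232, 0.0881]
tcp_rot: [0.0, 3.142, 0.0]
wrist_force: [0.2, 0.0, 0.5]
grip_width: 0.149
gripper_force: 0.2
```

servo_tool --moves '[{"tx": 0, "ty": 0.0005, "tz": 0, "yaw": 0, "fingers": 0.85}, {"tx": 0, "ty": 0.0015, "tz": 0, "yaw": 0, "fingers": 0.85}, {"tx": 0, "ty": 0.0015, "tz": 0, "yaw": 0, "fingers": 0.85}]'

```text
time: 8.1
tool_pos: [0.5808, 0.1248, 0.0881]
tcp_rot: [0.0, 3.142, 0.0]
wrist_force: [-0.0, -0.4, 0.2]
grip_width: 0.145
gripper_force: 0.1
```

servo_tool --moves '[{"tx": 0, "ty": 0.0005, "tz": 0, "yaw": 0, "fingers": 0.85}, {"tx": 0, "ty": 0.001, "tz": 0, "yaw": 0, "fingers": 0.85}, {"tx": 0, "ty": 0.001, "tz": 0, "yaw": 0, "fingers": 0.85}]'

```text
time: 8.48
tool_pos: [0.5808, 0.1252, 0.0881]
tcp_rot: [-0.001, -3.142, 0.001]
wrist_force: [0.2, -2.3, 1.3]
grip_width: 0.153
gripper_force: 1.1
```

servo_tool --moves '[{"tx": 0, "ty": -0.002, "tz": 0, "yaw": 0, "fingers": 0.85}, {"tx": 0, "ty": -0.0035, "tz": 0, "yaw": 0, "fingers": 0.83}, {"tx": 0, "ty": -0.0035, "tz": -0.01, "yaw": 0, "fingers": 0.8}, {"tx": 0, "ty": -0.0035, "tz": -0.04, "yaw": 0, "fingers": 0.7}, {"tx": 0, "ty": -0.0035, "tz": -0.08, "yaw": 0, "fingers": 0.5}, {"tx": 0, "ty": -0.0035, "tz": -0.135, "yaw": 0, "fingers": 0.5}, {"tx": 0, "ty": -0.0035, "tz": -0.135, "yaw": 0, "fingers": 0.5}]'

```text
time: 9.35
tool_pos: [0.5833, 0.1228, 0.2287]
tcp_rot: [0.001, 3.133, 0.005]
wrist_force: [-1.0, 0.5, -0.6]
grip_width: 0.503
gripper_force: 0.0
```

```bash
python3 - <<'E'
from h import *
print(np.round(r.get_state()["qpos"],3))
E
```

```text
[-0.4    0.37   0.147  1.706 -0.061  1.061  1.337]
```

servo_tool --moves '[{"tx": 0, "ty": -0.025, "tz": 0, "yaw": 10, "fingers": 0.45}, {"tx": 0, "ty": -0.05, "tz": 0, "yaw": 20, "fingers": 0.45}, {"tx": 0, "ty": -0.075, "tz": 0, "yaw": 30, "fingers": 0.45}, {"tx": 0, "ty": -0.1, "tz": 0, "yaw": 40, "fingers": 0.45}, {"tx": 0, "ty": -0.125, "tz": 0, "yaw": 50, "fingers": 0.45}, {"tx": 0, "ty": -0.15, "tz": 0, "yaw": 60, "fingers": 0.45}, {"tx": 0, "ty": -0.175, "tz": 0, "yaw": 70, "fingers": 0.45}, {"tx": 0, "ty": -0.2, "tz": 0, "yaw": 80, "fingers": 0.45}, {"tx": -0.001, "ty": -0.231, "tz": 0, "yaw": 90.5, "fingers": 0.45}, {"tx": -0.001, "ty": -0.231, "tz": 0, "yaw": 90.5, "fingers": 0.45}, {"tx": -0.001, "ty": -0.231, "tz": 0, "yaw": 90.5, "fingers": 0.45}]'

```text
time: 10.72
tool_pos: [0.5816, -0.108, 0.2228]
tcp_rot: [-2.228, -2.213, -0.0]
wrist_force: [-0.4, 0.1, -0.2]
grip_width: 0.549
gripper_force: 0.0
```

```bash
python3 - <<'E'
from h import *
a=snapshot("top")[150:270,230:430];b=snapshot("side")[200:360,310:410]
a=cv2.resize(a,(600,360),interpolation=cv2.INTER_CUBIC);b=cv2.resize(b,(200,320),interpolation=cv2.INTER_CUBIC)
b=cv2.copyMakeBorder(b,0,40,0,0,0)
a2=cv2.resize(snapshot("side")[210:300,300:400],(222,200),interpolation=cv2.INTER_CUBIC)
cv2.imwrite("pics/m4.png",np.hstack([a,b])[:,:,::-1])
s=r.get_state();print(s["tool_pos"]);print(R.from_rotvec(s["tcp_rot"]).as_matrix().round(3))
q=proj("top",np.array([.5805,.1213,.0895]));print((q[0]-230)*3,(q[1]-150)*3)
E
```

```text
[ 0.58178434 -0.10762332  0.22296054]
[[ 0.006  1.    -0.   ]
 [ 1.    -0.006  0.001]
 [ 0.001 -0.    -1.   ]]
167.58679188625422 209.72923725744437
```

View pics/m4.png

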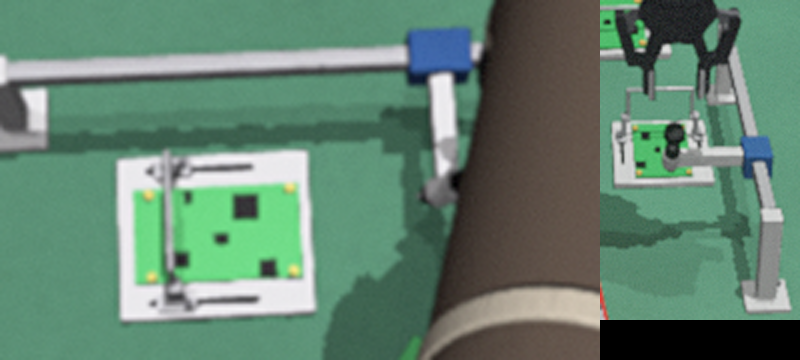

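Bail stands upright at top crop (168,230), as predicted, and the carrier hasn't moved. The fingers straddle the cap in x (side crop 650/703 against cap 674). I'll lower them onto the cap.

servo_tool --moves '[{"tx": -0.004, "ty": 0.0, "tz": 0.02, "yaw": 0, "fingers": 0.45}, {"tx": -0.004, "ty": 0.0, "tz": 0.045, "yaw": 0, "fingers": 0.45}, {"tx": -0.004, "ty": 0.0, "tz": 0.064, "yaw": 0, "fingers": 0.5}, {"tx": -0.004, "ty": 0.0, "tz": 0.064, "yaw": 0, "fingers": 0.6}, {"tx": -0.004, "ty": 0.0, "tz": 0.064, "yaw": 0, "fingers": 0.66}, {"tx": -0.004, "ty": 0.0, "tz": 0.064, "yaw": 0, "fingers": 0.66}]'

```text
time: 11.62
tool_pos: [0.5823, -0.113, 0.16]
tcp_rot: [2.23, 2.211, 0.002]
wrist_force: [0.7, -0.4, 0.3]
grip_width: 0.337
gripper_force: 0.0
```

```bash
python3 - <<'E'
from h import *
save("side","s5",(320,215,90,100),6)
E
```

```text
(no output)
```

View pics/s5.png

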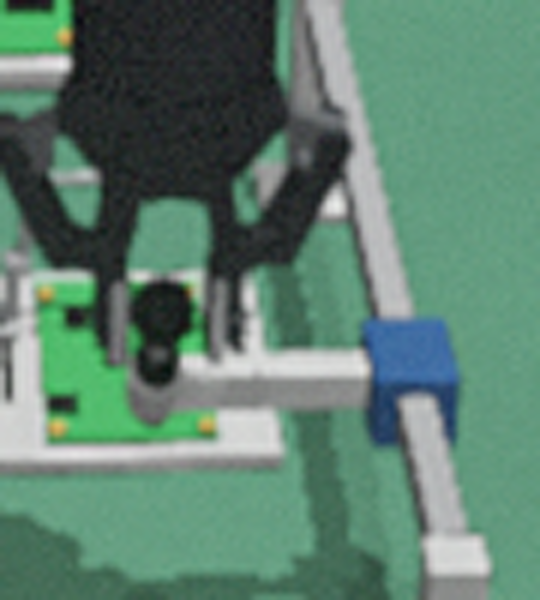

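Finger pads' inner faces are at columns 127 and 210 (mid 168), the cap at 161: it sits about 3 mm towards −x. I'll shift and close gently.

servo_tool --moves '[{"tx": 0, "ty": -0.0028, "tz": 0, "yaw": 0, "fingers": 0.66}, {"tx": 0, "ty": -0.0028, "tz": 0, "yaw": 0, "fingers": 0.7}, {"tx": 0, "ty": -0.0028, "tz": 0, "yaw": 0, "fingers": 0.72}, {"tx": 0, "ty": -0.0028, "tz": 0, "yaw": 0, "fingers": 0.74}, {"tx": 0, "ty": -0.0028, "tz": 0, "yaw": 0, "fingers": 0.74}]'

```text
time: 12.3
tool_pos: [0.5806, -0.1129, 0.16]
tcp_rot: [2.229, 2.21, 0.004]
wrist_force: [5.3, 0.2, 1.9]
grip_width: 0.27
gripper_force: 31.3
```

servo_tool --moves '[{"tx": 0, "ty": 0.0015, "tz": 0, "yaw": 0, "fingers": 0.8}, {"tx": 0, "ty": 0.0015, "tz": 0, "yaw": 0, "fingers": 0.8}, {"tx": 0.002, "ty": 0.0015, "tz": 0.0035, "yaw": 0, "fingers": 0.8}, {"tx": 0.004, "ty": 0.0015, "tz": 0.007, "yaw": 0, "fingers": 0.8}, {"tx": 0.004, "ty": 0.0015, "tz": 0.007, "yaw": 0, "fingers": 0.8}]'

```text
time: 12.92
tool_pos: [0.5809, -0.1087, 0.1525]
tcp_rot: [2.231, 2.211, 0.001]
wrist_force: [1.1, 0.9, 8.6]
grip_width: 0.256
gripper_force: 58.9
```

servo_tool --moves '[{"tx": 0.0015, "ty": 0, "tz": 0.003, "yaw": 0, "fingers": 0.8}, {"tx": 0.0033, "ty": 0, "tz": 0.0058, "yaw": 0, "fingers": 0.8}, {"tx": 0.0033, "ty": 0, "tz": 0.0058, "yaw": 0, "fingers": 0.8}, {"tx": 0.0033, "ty": 0, "tz": 0.0058, "yaw": 0, "fingers": 0.8}]'

```text
time: 13.42
tool_pos: [0.5809, -0.1057, 0.1473]
tcp_rot: [2.231, 2.211, 0.002]
wrist_force: [0.9, 1.1, 10.4]
grip_width: 0.26
gripper_force: 59.2
```

```bash
python3 - <<'E'
from h import *
save("side","s6",(320,215,90,100),6)
E
```

```text
(no output)
```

View pics/s6.png

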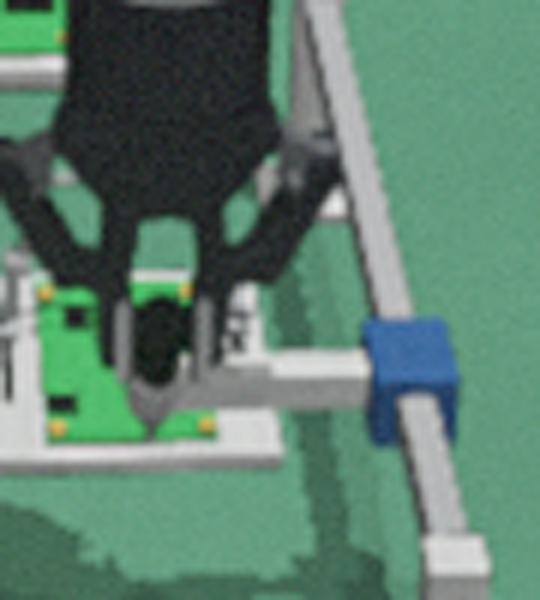

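The cap is down and the hook shows below the nose at crop (150,430), with the block unmoved. Now I'll slide.

servo_tool --moves '[{"tx": 0.005, "ty": 0, "tz": 0, "yaw": 0, "fingers": 0.8}, {"tx": 0.015, "ty": 0, "tz": 0, "yaw": 0, "fingers": 0.8}, {"tx": 0.025, "ty": 0, "tz": 0, "yaw": 0, "fingers": 0.8}, {"tx": 0.035, "ty": 0, "tz": 0, "yaw": 0, "fingers": 0.8}, {"tx": 0.045, "ty": 0.0003, "tz": 0, "yaw": 0, "fingers": 0.8}, {"tx": 0.055, "ty": 0.0003, "tz": 0, "yaw": 0, "fingers": 0.8}, {"tx": 0.065, "ty": 0.0003, "tz": 0, "yaw": 0, "fingers": 0.8}, {"tx": 0.075, "ty": 0.0004, "tz": 0, "yaw": 0, "fingers": 0.8}, {"tx": 0.08, "ty": 0.0005, "tz": 0, "yaw": 0, "fingers": 0.8}, {"tx": 0.08, "ty": 0.0005, "tz": 0, "yaw": 0, "fingers": 0.8}]'

```text
time: 14.72
tool_pos: [0.5817, -0.0261, 0.147]
tcp_rot: [2.231, 2.211, 0.0]
wrist_force: [-0.1, -0.5, 9.2]
grip_width: 0.261
gripper_force: 59.1
```

servo_tool --moves '[{"tx": 0.008, "ty": 0, "tz": 0, "yaw": 0, "fingers": 0.8}, {"tx": 0.018, "ty": 0, "tz": 0, "yaw": 0, "fingers": 0.8}, {"tx": 0.028, "ty": 0.0002, "tz": 0, "yaw": 0, "fingers": 0.8}, {"tx": 0.038, "ty": 0.0002, "tz": 0, "yaw": 0, "fingers": 0.8}, {"tx": 0.048, "ty": 0.0003, "tz": 0, "yaw": 0, "fingers": 0.8}, {"tx": 0.058, "ty": 0.0003, "tz": 0, "yaw": 0, "fingers": 0.8}, {"tx": 0.068, "ty": 0.0004, "tz": 0, "yaw": 0, "fingers": 0.8}, {"tx": 0.077, "ty": 0.0005, "tz": 0, "yaw": 0, "fingers": 0.8}, {"tx": 0.083, "ty": 0.0005, "tz": 0, "yaw": 0, "fingers": 0.8}, {"tx": 0.086, "ty": 0.0005, "tz": 0, "yaw": 0, "fingers": 0.8}, {"tx": 0.086, "ty": 0.0005, "tz": 0, "yaw": 0, "fingers": 0.8}]'

```text
time: 16.1
tool_pos: [0.5826, 0.0595, 0.1468]
tcp_rot: [2.232, 2.211, -0.001]
wrist_force: [-2.0, -1.2, 9.9]
grip_width: 0.256
gripper_force: 59.1
```

servo_tool --moves '[{"tx": 0.002, "ty": -0.0003, "tz": 0, "yaw": 0, "fingers": 0.8}, {"tx": 0.004, "ty": -0.0003, "tz": 0, "yaw": 0, "fingers": 0.8}, {"tx": 0.006, "ty": -0.0003, "tz": 0, "yaw": 0, "fingers": 0.8}, {"tx": 0.008, "ty": -0.0003, "tz": 0, "yaw": 0, "fingers": 0.8}, {"tx": 0.01, "ty": -0.0003, "tz": 0, "yaw": 0, "fingers": 0.8}]'

```text
time: 16.73
tool_pos: [0.5827, 0.0688, 0.1469]
tcp_rot: [2.232, 2.209, -0.001]
wrist_force: [-0.5, -3.1, 8.2]
grip_width: 0.262
gripper_force: 59.0
```

servo_tool --moves '[{"tx": 0.0015, "ty": 0, "tz": 0, "yaw": 0, "fingers": 0.8}, {"tx": 0.003, "ty": 0, "tz": 0, "yaw": 0, "fingers": 0.8}, {"tx": 0.0045, "ty": 0, "tz": 0, "yaw": 0, "fingers": 0.8}, {"tx": 0.006, "ty": 0, "tz": 0, "yaw": 0, "fingers": 0.8}]'

```text
time: 17.23
tool_pos: [0.5827, 0.0748, 0.1468]
tcp_rot: [2.232, 2.21, -0.001]
wrist_force: [-0.7, -3.6, 8.5]
grip_width: 0.262
gripper_force: 59.0
```

servo_tool --moves '[{"tx": 0.0015, "ty": 0, "tz": 0, "yaw": 0, "fingers": 0.8}, {"tx": 0.003, "ty": 0, "tz": 0, "yaw": 0, "fingers": 0.8}, {"tx": 0.0045, "ty": 0, "tz": 0, "yaw": 0, "fingers": 0.8}]'

```text
time: 17.6
tool_pos: [0.5828, 0.0793, 0.1468]
tcp_rot: [2.232, 2.209, -0.001]
wrist_force: [-1.0, -3.3, 7.4]
grip_width: 0.258
gripper_force: 59.0
```

servo_tool --moves '[{"tx": 0.001, "ty": 0, "tz": 0, "yaw": 0, "fingers": 0.8}, {"tx": 0.002, "ty": 0, "tz": 0, "yaw": 0, "fingers": 0.8}]'

```text
time: 17.85
tool_pos: [0.5828, 0.0813, 0.1468]
tcp_rot: [2.232, 2.21, -0.001]
wrist_force: [-0.8, -3.4, 9.0]
grip_width: 0.256
gripper_force: 59.0
```

servo_tool --moves '[{"tx": 0.001, "ty": 0, "tz": 0, "yaw": 0, "fingers": 0.8}, {"tx": 0.002, "ty": 0, "tz": 0, "yaw": 0, "fingers": 0.8}]'

```text
time: 18.1
tool_pos: [0.5828, 0.0832, 0.1468]
tcp_rot: [2.232, 2.209, -0.002]
wrist_force: [-0.3, -4.3, 8.0]
grip_width: 0.261
gripper_force: 59.0
```

servo_tool --moves '[{"tx": 0.0007, "ty": 0, "tz": 0, "yaw": 0, "fingers": 0.8}, {"tx": 0.0014, "ty": 0, "tz": 0, "yaw": 0, "fingers": 0.8}]'

```text
time: 18.35
tool_pos: [0.5828, 0.0836, 0.1468]
tcp_rot: [2.232, 2.208, -0.003]
wrist_force: [-0.7, -6.2, 8.3]
grip_width: 0.258
gripper_force: 59.0
```

```bash
python3 - <<'E'
from h import *
a=snapshot("top")[150:270,230:350];b=snapshot("side")[210:300,310:400]
a=cv2.resize(a,(400,400),interpolation=cv2.INTER_CUBIC);b=cv2.resize(b,(400,400),interpolation=cv2.INTER_CUBIC)
cv2.imwrite("pics/m7.png",np.hstack([a,b])[:,:,::-1])
f=[]
for _ in range(4): snapshot("top"); s=r.get_state(); f.append(s["wrist_force"])
print(np.mean(f,0),s["tool_pos"])
E
```

```text
[-0.78150344 -5.21886036  7.99288424] [0.58276393 0.08360107 0.14677264]
```

Contact felt: y force rose from 3.4 to 6.2 N at a nose position of about 0.119, as expected for the bar against the shank. I'll ease the spring back along the axis, then open.

servo_tool --moves '[{"tx": -0.001, "ty": 0, "tz": -0.0017, "yaw": 0, "fingers": 0.8}, {"tx": -0.002, "ty": 0, "tz": -0.0035, "yaw": 0, "fingers": 0.8}, {"tx": -0.003, "ty": 0, "tz": -0.0052, "yaw": 0, "fingers": 0.8}, {"tx": -0.004, "ty": 0, "tz": -0.0069, "yaw": 0, "fingers": 0.8}, {"tx": -0.004, "ty": 0, "tz": -0.0069, "yaw": 0, "fingers": 0.8}]'

```text
time: 19.27
tool_pos: [0.5827, 0.08, 0.1533]
tcp_rot: [2.232, 2.209, -0.003]
wrist_force: [0.5, -5.5, 5.2]
grip_width: 0.26
gripper_force: 58.7
```

servo_tool --moves '[{"tx": -0.004, "ty": 0, "tz": 0, "yaw": 0, "fingers": 0.7}, {"tx": -0.004, "ty": 0, "tz": 0, "yaw": 0, "fingers": 0.6}, {"tx": -0.004, "ty": 0, "tz": 0, "yaw": 0, "fingers": 0.45}, {"tx": -0.004, "ty": 0, "tz": 0, "yaw": 0, "fingers": 0.4}, {"tx": -0.004, "ty": 0, "tz": -0.01, "yaw": 0, "fingers": 0.4}, {"tx": -0.004, "ty": 0, "tz": -0.03, "yaw": 0, "fingers": 0.4}, {"tx": -0.004, "ty": 0, "tz": -0.06, "yaw": 0, "fingers": 0.4}, {"tx": -0.004, "ty": 0, "tz": -0.1, "yaw": 0, "fingers": 0.4}, {"tx": -0.05, "ty": 0, "tz": -0.12, "yaw": 0, "fingers": 0.4}, {"tx": -0.1, "ty": 0, "tz": -0.13, "yaw": 0, "fingers": 0.4}, {"tx": -0.15, "ty": 0, "tz": -0.13, "yaw": 0, "fingers": 0.4}, {"tx": -0.2, "ty": 0, "tz": -0.13, "yaw": 0, "fingers": 0.4}, {"tx": -0.2, "ty": 0, "tz": -0.13, "yaw": 0, "fingers": 0.4}]'

```text
time: 20.9
tool_pos: [0.5801, -0.1232, 0.2844]
tcp_rot: [2.238, 2.201, -0.001]
wrist_force: [0.0, 0.7, -0.3]
grip_width: 0.601
gripper_force: 0.0
```

```bash
python3 - <<'E'
from h import *
a=snapshot("top")[160:260,240:340];b=snapshot("side")[215:305,305:395]
a=cv2.resize(a,(400,400),interpolation=cv2.INTER_CUBIC);b=cv2.resize(b,(400,400),interpolation=cv2.INTER_CUBIC)
cv2.imwrite("pics/m8.png",np.hstack([a,b])[:,:,::-1])
s=r.get_state();print(s["tool_pos"],s["time"])
# predicted cap top centre for nose at y, travel d
for y in(.116,.119,.122):
  for d in(0,.004,.0075):
    k=np.array([.581,y,.09])+np.array([.006,-.5,.866])*(.094-d)
    u=proj("top",k);v=proj("side",k);print(y,d,np.round([(u[0]-240)*4,(u[1]-160)*4,(v[0]-305)*4.444+400,(v[1]-215)*4.444],1))
for c in[(.6452,.1641),(.6445,.0144),(.5153,.0159),(.5169,.1646)]:
    u=proj("top",np.array([*c,.01]));print("corner",np.round([(u[0]-240)*4,(u[1]-160)*4],1))
E
```

```text
[ 0.58098938 -0.11795466  0.2837036 ] 21.0
0.116 0 [276.2 190.5 558.2  47.4]
0.116 0.004 [272.4 192.7 557.8  51.1]
0.116 0.0075 [269.1 194.6 557.5  54.3]
0.119 0 [270.3 190.8 557.9  44.9]
0.119 0.004 [266.5 193.  557.5  48.6]
0.119 0.0075 [263.2 194.9 557.2  51.8]
0.122 0 [264.4 191.1 557.5  42.4]
0.122 0.004 [260.6 193.3 557.1  46.1]
0.122 0.0075 [257.4 195.2 556.8  49.3]
corner [115.3 172.6]
corner [368.3 160.9]
corner [378.8 375.1]
corner [121.2 385.7]
```

View pics/m8.png

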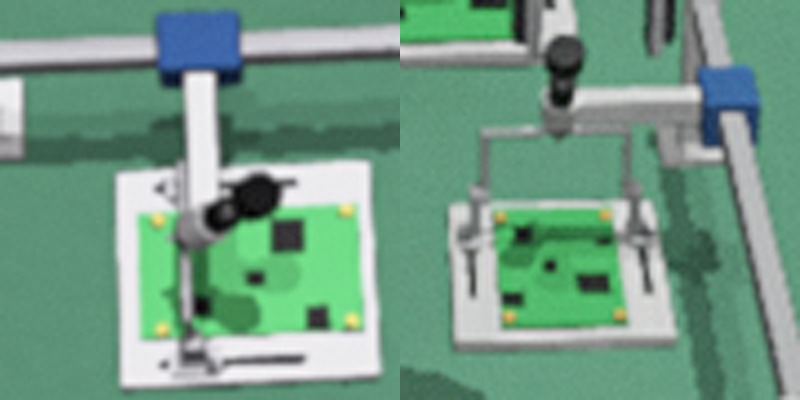

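Both views show the bail upright, its bar at the nose (side crop row ~130), and the carrier's corners unmoved. I'll check the plunger travel numerically: cap relative to the blue block, now against the start.

```bash
python3 - <<'E'
from h import *
def cen(im,near,kind):
    k=6;x,y=near;w=im[y-16:y+16,x-16:x+16];w=cv2.resize(w,None,fx=k,fy=k,interpolation=cv2.INTER_CUBIC).astype(int)
    m=(w.max(2)<70) if kind=="cap" else ((w[:,:,2]>w[:,:,0]+40)&(w[:,:,2]>w[:,:,1]+25))
    m=cv2.morphologyEx(m.astype(np.uint8),cv2.MORPH_OPEN,cv2.getStructuringElement(2,(25,25)))
    n,l,s,c=cv2.connectedComponentsWithStats(m)
    i=1+np.argmax(s[1:,4]);return (c[i]+.5)/k-.5+[x-16,y-16],s[i,:].tolist()
A={"top":cv2.imread("pics/t0.png")[:,:,::-1],"side":cv2.imread("pics/s0.png")[:,:,::-1]}
B={n:snapshot(n) for n in("top","side")}
for im,ct,cs,bt,bs in[(A,(397,204),(347,265),(376,167),(389,277)),(B,(305,208),(342,227),(290,172),(379,238))]:
    q=[cen(im["top"],ct,"cap"),cen(im["side"],cs,"cap"),cen(im["top"],bt,"b"),cen(im["side"],bs,"b")]
    print([ (x[0].round(1).tolist(),x[1][2:]) for x in q])
    c,e1=tri(q[0][0],q[1][0]);b,e2=tri(q[2][0],q[3][0]);print(c.round(4),b.round(4),"diff",(c-b).round(4),e1.round(4),e2.round(4))
    ob,db=ray("top",*q[2][0]);yb=at("top",*q[2][0],.12)
    print("block y at .12",yb.round(4))
E
```

```text
[([396.4, 204.6], [81, 72, 4397]), ([345.4, 276.6], [31, 28, 672]), ([376.2, 166.6], [129, 95, 10675]), ([388.0, 273.8], [93, 77, 5801])]
[ 0.584  -0.1144  0.1398] [ 0.6829 -0.0811  0.1207] diff [-0.0989 -0.0333  0.0191] 0.0074 0.0024
block y at .12 [ 0.6818 -0.0812  0.12  ]
[([303.1, 209.0], [73, 64, 3562]), ([341.1, 230.7], [34, 28, 736]), ([289.2, 170.1], [129, 95, 10861]), ([378.4, 234.6], [83, 65, 4341])]
[0.5848 0.0814 0.15  ] [0.6847 0.1082 0.1205] diff [-0.0999 -0.0268  0.0296] 0.0015 0.002
block y at .12 [0.6838 0.1081 0.12  ]
```

```bash
python3 - <<'E'
from h import *
from scipy.optimize import least_squares
ax=np.array([.006,-.5,.866])
P=lambda x,y,d:np.array(proj("top",np.array([x,y,.09])+ax*(.085-d)))
s=least_squares(lambda p:P(p[0],p[1],0)-[396.4,204.6],[.58,-.07],x_scale=.01).x;print(s)
for d in(0,.002,.004,.006,.008):print(d,P(s[0]+.002,s[1]+.1893,d).round(2),"obs 303.1 209.0")
A=cv2.imread("pics/t0.png")[:,:,::-1];S0=cv2.imread("pics/s0.png")[:,:,::-1];S1=snapshot("side")
# side: dark rows profile along cap/stem column, start vs now
def prof(im,x,y0,y1):return im[y0:y1,x-1:x+2].mean((1,2)).round().astype(int).tolist()
print(prof(S0,346,258,292));print(prof(S1,342,220,252))
E
```

```text
[ 0.58028942 -0.06762101]
0 [304.12 208.38] obs 303.1 209.0
0.002 [303.66 208.64] obs 303.1 209.0
0.004 [303.19 208.91] obs 303.1 209.0
0.006 [302.73 209.18] obs 303.1 209.0
0.008 [302.27 209.44] obs 303.1 209.0
[121, 124, 134, 116, 69, 67, 73, 72, 72, 71, 71, 55, 31, 27, 44, 73, 70, 45, 25, 21, 26, 72, 107, 113, 101, 102, 100, 91, 105, 110, 122, 184, 197, 165]
[214, 217, 185, 87, 60, 67, 73, 72, 78, 60, 23, 17, 33, 67, 65, 44, 30, 37, 65, 116, 124, 107, 107, 109, 95, 90, 116, 128, 128, 126, 127, 127]
```

Both image components put the plunger at about 4 mm, so it is clamped on the bar. Handing in.

```bash
python3 -c "
from h import *
print(ticket.finish_job())"
```

```text
the job is handed in; nothing more can be done
None
```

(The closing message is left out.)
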